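Back the bench winch off by one notch

TASK

Let the small hand winch back by one notch, using only a closed fingertip. Push the yellow thumb lever over to the right (seen from the robot) so that the pawl lifts off the ratchet wheel and falls over to rest open; then push the spoke with the red knob over the top to the right, turning the wheel back by one tooth; then tip the raised pawl back to the left so that it drops fully home in the next gap. Push gently, do not pinch the winch, and leave the small things lying round it where they are.

Things in the scene. Friction and masses are not known exactly. Their poses are not given: they have to be found in the camera images.
- winch: Fixed grey frame of an upright hand winch facing the robot. Origin on the worktop under the wheel axis (90 mm up); x points away from the robot along that axis, y left, z up; yaw -0.35 to 0.15 rad. Base x -55..105, y -120..80 mm, 12 thick. Bearing uprights at x = -8 and 86, 112 high; pawl post x 38..46, y -89..-61, 158 high. Spokes in plane x = -35, ratchet wheel and pawl in plane x = 19, drum behind.
- winch_wheel (a joint): Turn of the wheel, rad; grows BACKWARD = clockwise seen from the robot (top goes right). Six teeth, one notch = 1.047. At 0 a tooth bears on the lowered pawl's nose and can go no further back; it starts with slack, at -0.38 to -0.08. The pawl drops home in the next gap for about 0.45 to 1.02 (middle 0.75). It turns stiffly (0.12 N m) and stays where left. Tooth tips at 54, roots at 39 mm radius.
- wheel_center (a point): Centre of the black spoke hub (42 mm across, 22 deep) on the wheel axis, in the plane of the spokes. Six spokes (10 mm round bar, 60 degrees apart) turn with the ratchet wheel and drum.
- red_knob (a point): Centre of the red ball knob (18 mm across) on one spoke's end, 67 mm from the wheel axis; the other knobs are black. At wheel value 0 this spoke points 17 degrees left of straight up; at the start it leans 22 to 39 degrees left, and one notch back it leans right by about as much.
- winch_pawl (a joint): Angle of the pawl about its pivot, rad: 0 = down, fully home in a tooth gap; 1.92 = thrown over to the right, resting on its stop. No spring: about 0.85 it tips over by its own weight, falling home below that and falling open above it. A nose that lies on a tooth reads over 0.1.
- pawl_pivot (a point): The pawl's pivot, on the frame at x = 19, y = -75 mm (right of the wheel axis), 54 above it, 144 mm above the worktop. The pawl's steel arm (14 mm deep along x, 10 thick) runs 75 mm from here to the nose: level to the left when home; open, it stands up leaning 20 degrees to the right.
- thumb_roll (a point): Centre of the yellow roll (14 mm across, 26 long along x) at the end of the pawl's thumb lever (8 mm thick), 46 mm from the pivot and 75 degrees clockwise of the pawl's arm: with the pawl home the lever stands up leaning 15 degrees left; open, it lies about level to the right. Pushing it right lifts the pawl.
- pawl_nose (a point): Tip of the pawl's nose, 75 mm from the pivot.
- union_brass: Loose brass union fitting, 46x40x40 mm, lying near the winch; origin at the centre of its underside. To be left alone.
- thread_tape: Loose pink roll of thread tape, 53x53x14 mm, lying near the winch; origin at the centre of its underside. To be left alone.
- fitting_plug: Loose black iron pipe plug, 32x42x32 mm, lying near the winch; origin at the centre of its underside. To be left alone.

How it is judged (in metres and radians):
On the way, in this order (a step that is already met when the one before it is completed fails the run):
1. the pawl is lifted and thrown over to the right while the wheel is still in its first notch (value of joint winch_pawl above 1.6 rad and value of joint winch_wheel below 0.3 rad), for 0.2 s.
2. with the pawl still thrown over, the wheel is pushed back one notch (value of joint winch_pawl above 1.6 rad and value of joint winch_wheel between 0.4 and 1.12 rad), for 0.2 s.
At the end, for the whole second after the job is handed in: The pawl is down, fully home (under 0.06 rad) in the next gap: the wheel stands one notch further back (0.4 to 1.12 rad) and nothing on the winch moves (value of joint winch_pawl below 0.06 rad and value of joint winch_wheel between 0.4 and 1.12 rad and velocity of joint winch_wheel between -0.05 and 0.05 rad/s and velocity of joint winch_pawl between -0.05 and 0.05 rad/s); the robot touches nothing.
It fails at once if the winch is pushed or squeezed with more than 30 N (contact force between the fingers and winch above 30 N).
It fails at once if the wheel is turned back by two notches or more (value of joint winch_wheel above 1.75 rad).
It fails at once if one of the small loose things is moved by more than 25 mm or lifted (distance of any of union_brass, thread_tape, fitting_plug from where it was at the start of the episode above 0.025 m).
It also fails if it takes over 69 s, if anything falls off the work surface, if the arm or the gripper's body presses on something with over 40 N, if the wrist force passes 120 N, or if a joint passes its speed limit or range.

ROBOT

A 7-joint arm with a two-finger parallel gripper is mounted at the origin on a cart in front of the work surface, level with it; the furniture and walls round the work are solid. World frame = base frame: x ahead of the robot, y to its left, z up, the work surface at z = 0. Lengths are in mm, angles in rad, forces in N, time in s.
With the tool pointing down it reaches from about 350 to 900 mm from the base axis. Payload 8.1 kg.
Tool frame: the origin (TCP) lies on the mounting face of the last link; the fingertips stand 173 mm ahead of it and the grasp point (between the pads) lies 155 mm ahead of it; z points along the fingers, y is the line along which they close (so a half turn about z gives the same grasp; the last joint's range is limited). The gripper opens to 85 mm and grips with 20 to 120 N. Pads are 22 mm wide; open, the fingers measure 114 mm over their backs; the gripper's body (76 mm by 85 mm) begins 54 mm behind the grasp point. The pads swing forward as they close: fully open they stand 13 mm farther back than shut.
Start: joints at [-1.225, 0.434, 0.025, 1.573, -0.012, 1.134, -0.075], TCP at [271.201, 563.101, 404.723] pointing down, gripper open.
Joint ranges: [-2.62, 2.62], [-0.44, 2.09], [-1.27, 1.32], [0.08, 2.57], [-1.32, 4.46], [0.12, 2], [-2.74, 2.74]. Speed limits (rad/s): [2.22, 2.22, 3.01, 3.01, 3.14, 3.14, 3.14].

INTERFACE

Orientations are given as a rotation vector (axis times angle).
In Python, from workcell import robot gives the robot as it stands. The module is installed in compiled form; this text tells all that it offers.
- The arm moves only by the tool apply_moves, never from a script. Its arguments are lists of equal length, an entry for each row: "dp": the shift along the tool's x, y, z in cm, a list of three; "turn": the turn about the tool's z in degrees. In form: {"dp": [[x, y, z], ...], "turn": [turn, ...]}. A call has 1 to 5 rows; each row shifts and turns the commanded pose from where the row before left it, along the tool's axes as they then stand; what a row does not reach is not made up. A row lasts 1/10 s, in which the tool goes at most 50 mm and 8.59 degrees, less where a joint would pass 70% of its speed; a pose out of reach is approached as far as the arm can. A call is refused whole if a number of a shift passes 5 or a number of a turn 8.59, either way. A call with a gripper value outside its range is refused whole. "fingers" is the finger opening in cm, from 0 to 8.54, set as the call begins (left out, the last holds). The fingers move at their own pace and stop on an object; the grip force is fixed at half the most. Time passes only in rows, so rows that do not move let the fingers close. It gives the time, the measured TCP pose, the force, the opening and the grip force at its end, in the units of the state.
- robot.get_obs(): the state, without advancing time (a new reading comes with each control period).
- robot.get_image(name): name is "side" or "top" or "wrist"; returns the picture (420x560x3 uint8, red, green, blue); there is no depth.
- robot.calibration(name): a dict with "mtx" (3x3 intrinsics, pixels), "k1" (the pictures are not rectified: a ray, as slopes to the right and down, at radius r is drawn at 1 + k1 r^2 times it, then the intrinsics apply), "pose" (4x4, takes a point from camera to world coordinates); the wrist camera has in their place "hand_eye" (4x4, takes a point from camera to tool coordinates, whose origin is the TCP and whose axes are the flange's). Camera axes: x right, y up, looking along -z (the intrinsics and any distortion apply to the point x, -y, -z); pixel columns grow to the right and rows downward; lengths in mm; the calibration is good to about 2 mm. A picture is of the moment at which its call begins: read the wrist's pose just before it. calibration takes no time and is no camera call.
- robot.close_job(): hands the job in; it is judged then, once.
The state is a dict: "t": time; "qpos": joint angles; "qd": joint speeds; "effort": joint torques, N m; "eef_pos": TCP position; "eef_rot": TCP orientation; "contact_force": force on the tool from outside, world axes, zero at the start; "ft_torque": the same for the moment, N m; "width": finger opening in mm; "grasp_force": force on a finger pad.
Only numpy, scipy, OpenCV 4.12 (cv2) and the standard library are available. Lean on these libraries where they do the work, as an engineer would, in place of code of your own. Each camera call takes 0.05 s, during which the arm holds its last target. There are 200 camera calls.

## Working session

There is one attempt and no reset: what is moved stays moved. The work goes in short steps, Python scripts to look and compute and a tool call to move; the robot and the scene stay as the last step left them, time stands still between calls to the robot, and variables do not carry over. Pictures are saved under pics/ and viewed, at most 10 in all, crops included, and the job is handed in when it is done.

Besides the shell and the picture viewer there is one more tool, called by a JSON object that holds its "api" and its "payload". apply_moves: Moves the arm, as the interface text tells. Its arguments: {"type":"object","properties":{"dp":{"type":"array"},"turn":{"type":"array"},"fingers":{"type":"number"}},"required":["dp","turn"]}

```bash
mkdir -p pics; ls
cat > h.py <<'E'
import numpy as np, cv2
from workcell import robot
from scipy.spatial.transform import Rotation as R
def grab(n,f):
    im=robot.get_image(n); cv2.imwrite('pics/'+f,im[:,:,::-1]); return im
def cam(n):
    c=robot.calibration(n)
    if 'pose' in c: P=np.array(c['pose'])
    else:
        o=robot.get_obs(); T=np.eye(4); T[:3,:3]=R.from_rotvec(o['eef_rot']).as_matrix(); T[:3,3]=o['eef_pos']; P=T@np.array(c['hand_eye'])
    return np.array(c['mtx']),c['k1'],P
def ray(C,u,v):
    K,k,P=C; d=np.linalg.inv(K)@[u,v,1]; a=d[:2].copy()
    s=a.copy()
    for _ in range(20): s=a/(1+k*(s@s))
    w=P[:3,:3]@np.array([s[0],-s[1],-1]); return P[:3,3],w/np.linalg.norm(w)
def proj(C,p):
    K,k,P=C; q=np.linalg.inv(P)@np.r_[p,1]; s=np.array([q[0],-q[1]])/-q[2]; s=s*(1+k*(s@s)); return (K@np.r_[s,1])[:2]
def tri(a,b):
    A=[];B=[]
    for o,d in (a,b):
        M=np.eye(3)-np.outer(d,d);A.append(M);B.append(M@o)
    p=np.linalg.lstsq(np.vstack(A),np.hstack(B),rcond=None)[0]
    return p,[np.linalg.norm((np.eye(3)-np.outer(d,d))@(p-o)) for o,d in (a,b)]
def plane(r,z): o,d=r; return o+d*(z-o[2])/d[2]
E
python3 - <<'E'
from h import *
o=robot.get_obs(); print(o)
for n in ('side','top'): grab(n,n+'0.png'); print(n,cam(n)[2].round(2).tolist(),cam(n)[1],cam(n)[0][0,0])
print(robot.calibration('wrist'))
E
```

```text
pics
{'t': 0.0, 'qpos': array([-1.22457577,  0.43521618,  0.0249738 ,  1.57410967, -0.0115824 ,
        1.13399725, -0.07510286]), 'qd': array([ 6.57810796e-05, -3.52550943e-04, -8.24911088e-04, -5.97920823e-04,
       -6.05143000e-05, -7.50454911e-04,  1.09792690e-03]), 'effort': array([ 7.39267489e-04, -6.70458055e+01,  1.02564823e+00, -3.16206694e+01,
        1.57380867e-02,  1.23868158e-02, -9.53064358e-06]), 'eef_pos': array([271.11870788, 562.86972822, 403.92512873]), 'eef_rot': array([-6.99160774e-01, -3.06260445e+00,  2.47183679e-03]), 'contact_force': array([0.61347499, 0.06711231, 0.14819532]), 'ft_torque': array([0.00627797, 0.03653432, 0.00970552]), 'grasp_force': 0.0, 'width': 85.2977251402826}
side [[0.97, 0.18, -0.18, 354.34], [-0.26, 0.63, -0.73, -561.03], [-0.02, 0.75, 0.66, 699.49], [0.0, 0.0, 0.0, 1.0]] -0.06038370627970714 425.83754618180313
top [[0.05, 0.98, -0.2, 326.97], [-1.0, 0.05, -0.02, 52.18], [-0.01, 0.2, 0.98, 1018.64], [0.0, 0.0, 0.0, 1.0]] -0.0855465920439337 496.02619115416417
{'mtx': array([[362.09201324,   0.        , 287.36390948],
       [  0.        , 362.09201324, 213.91460007],
       [  0.        ,   0.        ,   1.        ]]), 'k1': -0.0849476506353106, 'hand_eye': array([[ 8.54736250e-05,  9.61561541e-01,  2.74589505e-01,
         6.94464710e+01],
       [ 9.99999527e-01, -3.48242583e-04,  9.08203281e-04,
        -1.51166658e+00],
       [ 9.68917105e-04,  2.74589298e-01, -9.61561115e-01,
         3.19918448e+01],
       [ 0.00000000e+00,  0.00000000e+00,  0.00000000e+00,
         1.00000000e+00]])}
```

View pics/side0.png

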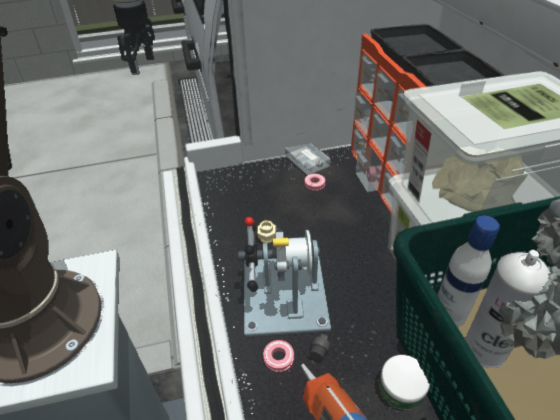

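View pics/top0.png

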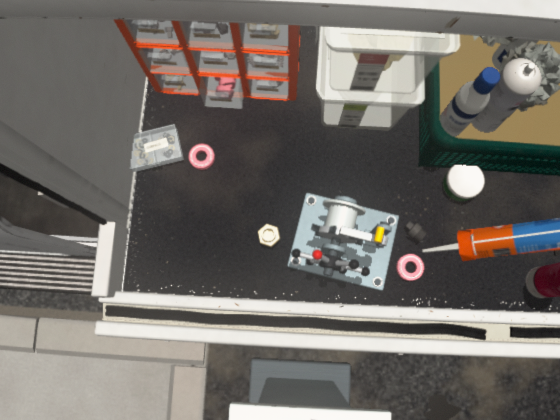

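Side: red knob at (249,221) and yellow roll at (281,242). Top: red knob (317,255), yellow roll (379,233), base corners about (308,194), (398,213), (378,289), (290,267), with the brass union left, and the plug and tape right.

```bash
cat >> h.py <<'E'
def blob(im,kind,box):
    u0,v0,u1,v1=box; h=cv2.cvtColor(im,cv2.COLOR_RGB2HSV)[v0:v1,u0:u1]
    H,S,V=[h[...,i].astype(int) for i in range(3)]
    m=((H<8)|(H>172))&(S>170)&(V>80) if kind=='red' else (H>20)&(H<34)&(S>170)&(V>100)
    n,l,st,c=cv2.connectedComponentsWithStats(m.astype(np.uint8))
    i=1+np.argmax(st[1:,4]); return c[i]+[u0,v0],st[i].tolist()
E
python3 - <<'E'
from h import *
S=cam('side');T=cam('top'); s=cv2.imread('pics/side0.png')[:,:,::-1];t=cv2.imread('pics/top0.png')[:,:,::-1]
bs,bt={'red':(235,205,262,235),'yel':(270,234,300,252)},{'red':(305,245,330,268),'yel':(365,220,392,248)}
for k in bs:
    a=blob(s,k,bs[k]);b=blob(t,k,bt[k]); print(k,a,b); p,e=tri(ray(S,*a[0]),ray(T,*b[0])); print(p.round(1),np.round(e,1))
h=cv2.cvtColor(np.ascontiguousarray(t),cv2.COLOR_RGB2HSV); m=np.zeros(h.shape[:2],np.uint8)
m[185:295,280:402]=((h[...,2]>90))[185:295,280:402]
m=cv2.morphologyEx(m,cv2.MORPH_OPEN,np.ones((3,3)));n,l,st,c=cv2.connectedComponentsWithStats(m);i=1+np.argmax(st[1:,4])
pts=np.argwhere(l==i)[:,::-1].astype(np.float32); print(cv2.boxPoints(cv2.minAreaRect(pts)))
q=[plane(ray(T,*p),12)[:2] for p in [(308,194),(398,213),(378,289),(290,267)]]
w=np.array([plane(ray(T,*p),12)[:2] for p in pts]).astype(np.float32); r=cv2.minAreaRect(w);print(r,cv2.boxPoints(r)); print(np.round(q,1))
c=np.mean(q,0);
d1=(q[0]-q[3]+q[1]-q[2]); yaw=np.arctan2(d1[1],d1[0]);d2=q[0]-q[1]+q[3]-q[2];print('yaw',yaw,np.arctan2(-d2[0],d2[1]))
for n,p in dict(union=(269,236,20),tape=(410,267,7),plug=(416,230,16)).items(): print(n,plane(ray(T,*p[:2]),p[2]).round())
cv2.imwrite('pics/c.png',np.hstack([cv2.resize(np.ascontiguousarray(t[180:300,270:440,::-1]),None,fx=3,fy=3,interpolation=2),cv2.resize(np.ascontiguousarray(s[200:340,230:335,::-1]),(270,360),interpolation=2)]))
E
```

```text
red (array([248.91071429, 220.66071429]), [10, 12, 9, 8, 56]) (array([317.12962963, 254.2962963 ]), [8, 6, 9, 8, 54])
[434.5   7.2 153.6] [0.2 0.2]Traceback (most recent call last):
  File "<stdin>", line 5, in <module>
  File "h.py", line 31, in blob
    i=1+np.argmax(st[1:,4]); return c[i]+[u0,v0],st[i].tolist()
        ~~~~~~~~~^^^^^^^^^^
    return _wrapfunc(a, 'argmax', axis=axis, out=out, **kwds)
    return bound(*args, **kwds)
ValueError: attempt to get argmax of an empty sequence
```

```bash
sed -i 's/(H>20)&(H<34)&(S>170)&(V>100)/(H>18)\&(H<34)\&(S>120)\&(V>90)/' h.py
python3 - <<'E'
from h import *
S=cam('side');T=cam('top'); s=cv2.imread('pics/side0.png')[:,:,::-1];t=cv2.imread('pics/top0.png')[:,:,::-1]
cv2.imwrite('pics/c.png',np.hstack([cv2.resize(np.ascontiguousarray(t[180:300,270:440,::-1]),None,fx=3,fy=3,interpolation=2),cv2.resize(np.ascontiguousarray(s[200:340,230:335,::-1]),(270,360),interpolation=2)]))
q=[plane(ray(T,*p),12)[:2] for p in [(308,194),(398,213),(378,289),(290,267)]]
print(np.round(q,1))
d1=(q[0]-q[3]+q[1]-q[2]); yaw=np.arctan2(d1[1],d1[0]);d2=q[0]-q[1]+q[3]-q[2];print('yaw',yaw,np.arctan2(-d2[0],d2[1]))
for n,p in dict(union=(269,236,20),tape=(410,267,7),plug=(416,230,16)).items(): print(n,plane(ray(T,*p[:2]),p[2]).round())
bs,bt={'yel':(273,236,292,250)},{'yel':(365,220,392,248)}
for k in bs:
    a=blob(s,k,bs[k]);b=blob(t,k,bt[k]); print(k,a,b); p,e=tri(ray(S,*a[0]),ray(T,*b[0])); print(p.round(1),np.round(e,1))
E
```

```text
[[ 577.8   23.9]
 [ 546.9 -164.9]
 [ 388.2 -125.8]
 [ 423.7   53.8]]
yaw -0.2168010404240313 -0.17822992220392836
union [484. 100.  20.]
tape [ 436. -192.    7.]
plug [ 512. -202.   16.]
yel (array([280.04424779, 241.57522124]), [0, 1, 15, 9, 113]) (array([378.85826772, 234.15748031]), [9, 7, 11, 16, 127])
[468.7 -93.9 190.7] [0.9 0.9]
```

View pics/c.png

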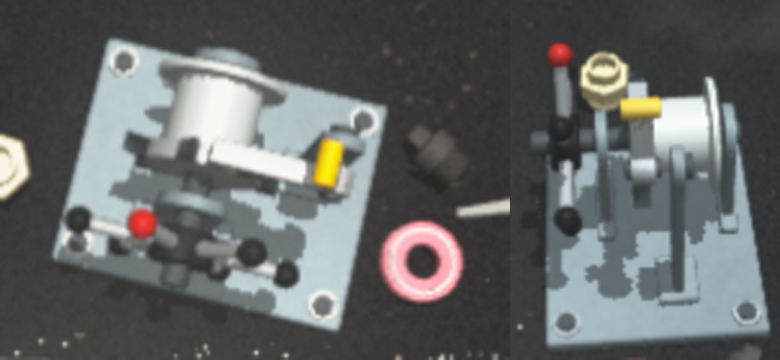

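Crop: the pawl is home and the lever is upright; union, plug and tape are clear of the winch. Estimated winch origin is ≈(463,-27) with yaw ≈ -0.21. I turn the tool so that tool x = winch left, y = away, z = down, raise it and close the fingers.

{"api": "apply_moves", "payload": {"dp": [[0,0,-2],[0,0,-2],[0,0,-2],[0,0,-2],[0,0,-2]], "turn": [8.5,8.5,8.5,8.5,8.5], "fingers": 0}}

```text
t: 0.6
eef_pos: [271.1, 562.9, 505.1]
eef_rot: [1.77, 2.596, -0.001]
contact_force: [-0.9, 1.0, 1.2]
width: 12.4
grasp_force: 0.0
```

{"api": "apply_moves", "payload": {"dp": [[0,0,0],[0,0,0],[0,0,0],[0,0,0],[0,0,0]], "turn": [8.5,8.5,8.5,8.3,0]}}

```text
t: 1.1
eef_pos: [270.9, 563.1, 504.2]
eef_rot: [2.443, 1.974, -0.001]
contact_force: [0.4, 0.7, 0.0]
width: -0.1
grasp_force: 0.0
```

```bash
cat >> h.py <<'E'
YAW=-0.21; ORG=np.array([463.3,-27.])
def loc(p): 
    c,s=np.cos(YAW),np.sin(YAW); d=np.array(p[:2])-ORG; return np.array([c*d[0]+s*d[1],-s*d[0]+c*d[1],p[2]])
def wor(p):
    c,s=np.cos(YAW),np.sin(YAW); return np.array([c*p[0]-s*p[1]+ORG[0],s*p[0]+c*p[1]+ORG[1],p[2]])
def state():
    o=robot.get_obs(); M=R.from_rotvec(o['eef_rot']).as_matrix(); print('t',o['t'],'tip local',(loc(o['eef_pos'])-[0,0,173]).round(1),'x-axis deg',np.degrees(np.arctan2(M[1,0],M[0,0])).round(2),'w',o['width'],'F',np.round(o['contact_force'],1),'z',M[:,2].round(3))
E
python3 - <<'E'
from h import *
state(); T=cam('top'); S=cam('side')
print('target xdeg',90+np.degrees(YAW))
q=np.array([plane(ray(T,*p),12)[:2] for p in [(306.7,192.7),(398.3,214.3),(383.3,289.3),(288.3,266)]])
l=np.array([[105,80],[105,-120],[-55,-120],[-55,80.]])
M,_=cv2.estimateAffinePartial2D(l,q); print(M, np.arctan2(M[1,0],M[0,0]), M[:,2]); print((q).round(1))
print(plane(ray(T,110,255),0), plane(ray(T,110,255),200),plane(ray(T,110,215),400))
for p in [(19,-63.1,188.4),(-35,27,151)]: print(proj(T,wor(p)),proj(S,wor(p)))
E
```

```text
t 1.1 tip local [-311.2  537.1  331.2] x-axis deg 77.86 w -0.08932538517663631 F [0.4 0.7 0. ] z [-0.    -0.001 -1.   ]
target xdeg 77.96788630225271
[[ 9.67880881e-01  1.84913833e-01  4.64088214e+02]
 [-1.84913833e-01  9.67880881e-01 -3.05059777e+01]] -0.1887753567842726 [464.08821447 -30.50597769]
[[ 580.5   26.8]
 [ 544.2 -165.5]
 [ 388.1 -136.5]
 [ 425.5   57.3]]
[429.11207277 430.34646303   0.        ] [409.05751968 356.09815062 200.        ] [440.52304017 288.18612453 400.        ]
[377.8333466 234.8420872] [280.36721009 241.83943667]
[317.32703615 254.51834132] [249.29271468 221.78138514]
```

{"api": "apply_moves", "payload": {"dp": [[-3.4,1.5,0],[-3.4,1.5,0],[-3.4,1.5,0],[-3.4,1.5,0],[-3.4,1.5,0]], "turn": [0,0,0,0,0]}}

```text
t: 1.6
eef_pos: [309.2, 379.6, 504.5]
eef_rot: [2.437, 1.983, -0.0]
contact_force: [1.1, 0.7, 0.5]
width: 0.1
grasp_force: 0.0
```

{"api": "apply_moves", "payload": {"dp": [[-3.4,1.5,0],[-3.4,1.5,0],[-3.4,1.5,0],[-3.4,1.5,0],[-3.4,1.5,0]], "turn": [0,0,0,0,0]}}

```text
t: 2.1
eef_pos: [347.1, 197.6, 504.7]
eef_rot: [2.437, 1.983, 0.0]
contact_force: [0.4, 0.9, 0.5]
width: 0.3
grasp_force: 0.0
```

{"api": "apply_moves", "payload": {"dp": [[-3.5,2.9,0],[-3.5,2.9,0],[-3.5,2.9,0],[-3.5,2.9,0],[-3.5,2.9,0]], "turn": [0,0,0,0,0]}}

```text
t: 2.6
eef_pos: [452.7, -4.0, 505.0]
eef_rot: [2.436, 1.983, 0.002]
contact_force: [0.6, 1.1, -0.3]
width: 0.0
grasp_force: 0.0
```

Run:
```python
from h import *
state()
```

```text
t 2.6 tip local [-15.1  20.3 332. ] x-axis deg 78.3 w 0.02327654096379521 F [ 0.6  1.1 -0.3] z [ 0.001  0.001 -1.   ]
```

{"api": "apply_moves", "payload": {"dp": [[-1.5,1.1,3],[-1.5,1.1,3],[-1.5,1.2,3],[0,0,2.5],[0,0,0]], "turn": [0,0,0,0,0]}}

```text
t: 3.1
eef_pos: [475.3, -53.3, 387.1]
eef_rot: [-2.437, -1.978, 0.008]
contact_force: [-0.8, 0.1, 0.9]
width: -0.0
grasp_force: 0.0
```

Run:
```python
from h import *
state(); 
w=grab('wrist','w1.png'); C=cam('wrist')
for p in [(19,-63.1,188.4),(-35,27,151),(19,0,149),(19,-25,215)]: print(proj(C,wor(p)))
s=robot.get_image('side')
im=np.hstack([cv2.resize(np.ascontiguousarray(s[160:300,220:340,::-1]),(360,420),interpolation=2),cv2.resize(w[60:,:,::-1],(440,283))] ) if 0 else None
a=np.zeros((420,780,3),np.uint8); a[:, :360]=cv2.resize(np.ascontiguousarray(s[150:290,220:340,::-1]),(360,420),interpolation=2); a[:315,360:]=cv2.resize(np.ascontiguousarray(w[:,:,::-1]),(420,315)); cv2.imwrite('pics/v1.png',a)
```

```text
t 3.1 tip local [ 17.2 -23.2 214.1] x-axis deg 78.12 w -0.0028528171571371554 F [-0.8  0.1  0.9] z [-0.006 -0.001 -1.   ]
[291.37884207 321.35359554]
[196.08108906 143.44360682]
[291.41590596 189.60658363]
[292.45898215 278.91094645]
```

View pics/v1.png

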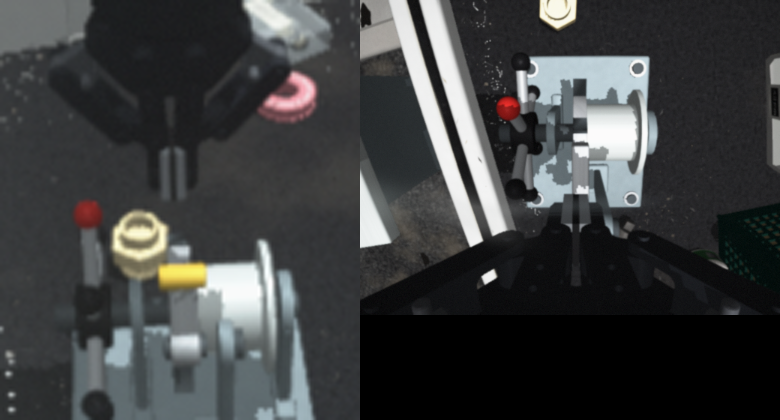

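Views match the model: the fingertip hangs in the pawl plane, just left of the yellow roll (side 182,276 of the crop), and the red knob in the wrist view is where predicted. I descend and push right.

{"api": "apply_moves", "payload": {"dp": [[0,0.2,1.7],[0,0,1.7],[-0.8,0,0],[-0.8,0,0],[-0.5,0,0]], "turn": [0,0,0,0,0]}}

```text
t: 3.7
eef_pos: [474.1, -75.3, 357.2]
eef_rot: [2.441, 1.976, 0.003]
contact_force: [-0.2, 0.5, 1.0]
width: 0.2
grasp_force: 0.0
```

{"api": "apply_moves", "payload": {"dp": [[-0.5,0,0],[-0.5,0,0],[-0.5,0,0],[-0.5,0,0],[-0.5,0,0]], "turn": [0,0,0,0,0]}}

```text
t: 4.2
eef_pos: [468.7, -98.9, 355.7]
eef_rot: [2.442, 1.977, 0.0]
contact_force: [-0.2, 2.0, 0.2]
width: 0.0
grasp_force: 0.2
```

Run:
```python
from h import *
state(); s=robot.get_image('side'); S=cam('side')
try:
    b=blob(s,'yel',(268,225,310,275)); print(b)
except Exception as e: print(e)
for th in (0,.3,.5,.7,.85,1.92): a=np.radians(105)-th; print(th,proj(S,wor((19,-75-46*np.cos(a)*1,144+46*np.sin(a)))).round(1))
```

```text
t 4.2 tip local [ 20.2 -69.2 182.7] x-axis deg 77.99 w 0.023035316744818412 F [-0.2  2.   0.2] z [ 0.  0. -1.]
(array([280.63478261, 251.66956522]), [6, 23, 15, 9, 115])
0 [280.4 241.8]
0.3 [280.8 247.3]
0.5 [281.1 252. ]
0.7 [281.4 257.4]
0.85 [281.6 261.7]
1.92 [282.7 288.4]
```

{"api": "apply_moves", "payload": {"dp": [[-0.5,0,0.2],[-0.5,0,0.2],[-0.5,0,0],[-0.5,0,0],[-0.5,0,0]], "turn": [0,0,0,0,0]}}

```text
t: 4.75
eef_pos: [463.4, -123.5, 351.7]
eef_rot: [2.442, 1.976, -0.0]
contact_force: [-0.6, -1.0, -0.2]
width: -0.3
grasp_force: 0.0
```

{"api": "apply_moves", "payload": {"dp": [[-0.6,0,0],[-0.6,0,0],[-0.6,0,0],[-0.6,0,0],[-0.6,0,0]], "turn": [0,0,0,0,0]}}

```text
t: 5.25
eef_pos: [457.2, -152.9, 351.7]
eef_rot: [2.442, 1.977, 0.0]
contact_force: [0.3, 0.4, 0.1]
width: -0.0
grasp_force: 0.0
```

{"api": "apply_moves", "payload": {"dp": [[-0.8,0,0],[-0.8,0,0],[-0.8,0,0],[0,0,0],[0,0,0]], "turn": [0,0,0,0,0]}}

```text
t: 5.75
eef_pos: [452.3, -176.0, 351.7]
eef_rot: [-2.442, -1.976, -0.0]
contact_force: [0.2, -0.6, -0.9]
width: 0.1
grasp_force: 0.0
```

Run:
```python
from h import *
state(); s=robot.get_image('side'); T=cam('top'); S=cam('side')
cv2.imwrite('pics/v2.png',cv2.resize(np.ascontiguousarray(s[180:340,210:350,::-1]),(525,600),interpolation=2))
try: print(blob(s,'yel',(268,225,310,305)))
except Exception as e: print(e)
print(blob(s,'red',(235,205,262,235)))
```

```text
t 5.75 tip local [  20.3 -148.   178.7] x-axis deg 77.95 w 0.11604511602264313 F [ 0.2 -0.6 -0.9] z [ 0.  0. -1.]
(array([277.41176471, 290.05882353]), [8, 63, 4, 5, 17])
(array([248.73214286, 220.625     ]), [10, 12, 8, 8, 56])
```

View pics/v2.png

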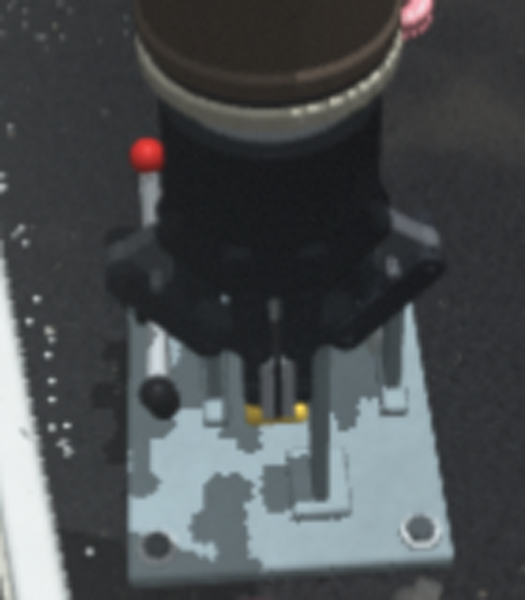

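The roll is now level to the right (crop 277,412), so the pawl is open and the red knob has not moved. Next I go up, over and down left of the red knob.

{"api": "apply_moves", "payload": {"dp": [[0,0,-4],[0,0,-4],[4.2,-1.1,0],[4.2,-1.1,0],[4.2,-1.1,0]], "turn": [0,0,0,0,0]}}

```text
t: 6.3
eef_pos: [446.0, -44.0, 432.1]
eef_rot: [2.442, 1.977, 0.002]
contact_force: [0.7, 0.2, 0.2]
width: -0.4
grasp_force: 0.0
```

{"api": "apply_moves", "payload": {"dp": [[4.2,-1.1,0],[4.2,-1.1,0],[0,0,0],[0,0,3],[0,0,3]], "turn": [0,0,0,0,0]}}

```text
t: 6.8
eef_pos: [442.5, 41.7, 371.5]
eef_rot: [2.439, 1.979, 0.004]
contact_force: [-0.1, 0.7, -0.8]
width: 0.2
grasp_force: 0.0
```

Run:
```python
from h import *
state(); s=robot.get_image('side'); t=robot.get_image('top');w=robot.get_image('wrist'); S=cam('side');T=cam('top')
a=np.zeros((420,760,3),np.uint8); a[:, :420]=cv2.resize(np.ascontiguousarray(s[170:310,210:350,::-1]),(420,420),interpolation=2); a[:255,420:]=cv2.resize(np.ascontiguousarray(w[:,:,::-1]),(340,255)); cv2.imwrite('pics/v3.png',a)
try: print(blob(s,'yel',(268,225,310,305)),blob(t,'yel',(360,210,410,250)))
except Exception as e: print(e)
a=np.radians(105)-1.92;p=wor((19,-75-46*np.cos(a),144+46*np.sin(a)));print('open',proj(S,p),proj(T,p))
```

```text
t 6.8 tip local [-34.7  62.8 198.5] x-axis deg 78.11 w 0.17649089825971762 F [-0.1  0.7 -0.8] z [ 0.002  0.001 -1.   ]
(array([283.20168067, 288.00840336]), [7, 59, 17, 9, 119]) (array([406.57377049, 244.70491803]), [43, 29, 7, 11, 61])
open [282.71834517 288.35723827] [404.31314591 247.34805629]
```

View pics/v3.png

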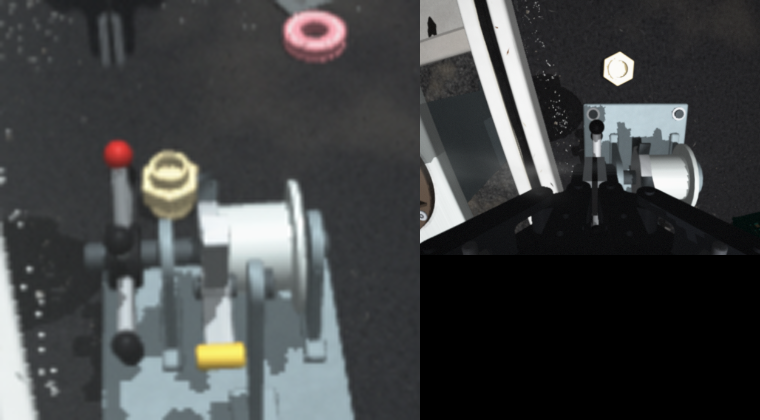

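{"api": "apply_moves", "payload": {"dp": [[0,0,2.7],[0,0,2.7],[-0.8,0,0],[-0.6,0,0],[-0.5,0,0]], "turn": [0,0,0,0,0]}}

```text
t: 7.45
eef_pos: [439.0, 21.9, 319.6]
eef_rot: [2.442, 1.976, 0.005]
contact_force: [0.7, 3.7, 3.4]
width: 0.1
grasp_force: 1.8
```

{"api": "apply_moves", "payload": {"dp": [[-0.5,0,0],[-0.5,0,0],[-0.5,0,0],[-0.5,0,0],[-0.5,0,0]], "turn": [0,0,0,0,0]}}

```text
t: 7.95
eef_pos: [433.0, -2.5, 317.7]
eef_rot: [2.442, 1.977, -0.0]
contact_force: [0.3, 2.4, 0.5]
width: 0.2
grasp_force: 1.2
```

{"api": "apply_moves", "payload": {"dp": [[-0.5,0,0],[-0.5,0,0],[-0.5,0,0],[-0.5,0,0],[0,0,0]], "turn": [0,0,0,0,0]}}

```text
t: 8.45
eef_pos: [428.5, -22.4, 317.5]
eef_rot: [-2.443, -1.975, 0.001]
contact_force: [-0.9, 0.1, 0.7]
width: -0.3
grasp_force: 0.0
```

```bash
cat > m.py <<'E'
from h import *
state(); s=robot.get_image('side'); t=robot.get_image('top'); S=cam('side');T=cam('top')
for n,im,b in (('side',s,(230,195,275,290)),('top',t,(300,235,370,285))):
    try: print(n,'red',blob(im,'red',b))
    except Exception as e: print(n,'no red')
for n,im,b in (('side',s,(268,225,310,305)),('top',t,(360,210,415,260))):
    try: print(n,'yel',blob(im,'yel',b))
    except Exception as e: print(n,'no yel')
for v in (-.1,0,.3,.45,.6,.75,.9,1.05):
    a=np.radians(17)-v; p=wor((-35,67*np.sin(a),90+67*np.cos(a))); print(v,proj(S,p).round(1),proj(T,p).round(1))
E
python3 m.py
```

```text
t 8.45 tip local [-35.   -2.7 144.5] x-axis deg 77.92 w -0.2666274681974971 F [-0.9  0.1  0.7] z [-0.001 -0.    -1.   ]
side red (array([249.1875 , 238.90625]), [16, 41, 8, 7, 32])
top no red
side yel (array([283.20168067, 288.00840336]), [7, 59, 17, 9, 119])
top no yel
-0.1 [249.3 221.9] [318.  254.6]
0 [249.2 223.4] [321.5 255.4]
0.3 [249.  229.9] [332.6 258.1]
0.45 [249.  234.2] [338.2 259.6]
0.6 [249.1 239. ] [343.5 261.2]
0.75 [249.2 244.3] [348.4 262.8]
0.9 [249.3 249.9] [352.8 264.4]
1.05 [249.6 255.7] [356.6 265.8]
```

{"api": "apply_moves", "payload": {"dp": [[-0.4,0,0],[-0.3,0,0],[0,0,0],[0,0,0],[0,0,0]], "turn": [0,0,0,0,0]}}

```text
t: 9.05
eef_pos: [427.5, -28.5, 317.8]
eef_rot: [2.442, 1.976, 0.0]
contact_force: [0.1, -0.1, -0.3]
width: 0.3
grasp_force: 0.0
```

{"api": "apply_moves", "payload": {"dp": [[0.6,0,0],[0.4,0,-2],[0,0,-4],[0,0,-5],[0,0,0]], "turn": [0,0,0,0,0]}}

```text
t: 9.55
eef_pos: [431.3, -19.1, 432.7]
eef_rot: [2.439, 1.974, 0.013]
contact_force: [0.2, 1.0, -0.9]
width: 0.1
grasp_force: 0.0
```

```bash
python3 m.py | head -5
```

```text
t 9.55 tip local [-32.9   1.1 259.7] x-axis deg 77.96 w 0.13044330443366844 F [ 0.2  1.  -0.9] z [ 0.008  0.002 -1.   ]
side red (array([248.77777778, 242.7037037 ]), [15, 44, 9, 8, 54])
top no red
side yel (array([283.20168067, 288.00840336]), [7, 59, 17, 9, 119])
top no yel
```

Wheel is at about 0.75 and the pawl is still open (side roll at 283,288). Now I go to the right of the raised pawl and tip it left.

{"api": "apply_moves", "payload": {"dp": [[-3.4,1.3,0],[-3.4,1.3,0],[-3.4,1.3,0],[-3.4,1.3,0],[0,0,0]], "turn": [0,0,0,0,0]}}

```text
t: 10.15
eef_pos: [451.5, -166.7, 426.8]
eef_rot: [2.448, 1.967, -0.005]
contact_force: [0.1, 0.3, 0.9]
width: 0.0
grasp_force: 0.0
```

{"api": "apply_moves", "payload": {"dp": [[0,0,3.6],[0,0,3.6],[0.6,0,0],[0.6,0,0],[0.6,0,0]], "turn": [0,0,0,0,0]}}

```text
t: 10.65
eef_pos: [456.4, -144.2, 356.8]
eef_rot: [2.441, 1.977, 0.001]
contact_force: [-0.6, -0.9, 0.6]
width: 0.1
grasp_force: 0.4
```

```bash
python3 m.py | head -5
```

```text
t 10.65 tip local [  17.7 -116.1  183.8] x-axis deg 78.0 w 0.13575636486182455 F [-0.6 -0.9  0.6] z [ 0.001 -0.    -1.   ]
side no red
top red (array([348.35849057, 262.32075472]), [45, 24, 8, 8, 53])
side yel (array([283.07272727, 288.00909091]), [8, 59, 16, 9, 110])
top yel (array([402.125, 250.75 ]), [41, 39, 3, 4, 8])
```

{"api": "apply_moves", "payload": {"dp": [[0.6,0,0],[0.6,0,0],[0.6,0,0],[0.6,0,0],[0.6,0,0]], "turn": [0,0,0,0,0]}}

```text
t: 11.25
eef_pos: [462.2, -115.0, 355.7]
eef_rot: [-2.442, -1.977, -0.0]
contact_force: [-0.5, -0.5, -0.5]
width: -0.2
grasp_force: 0.4
```

{"api": "apply_moves", "payload": {"dp": [[0.6,0,0],[0.6,0,0],[0.6,0,0],[0.6,0,0],[0.6,0,0]], "turn": [0,0,0,0,0]}}

```text
t: 11.75
eef_pos: [468.4, -85.6, 355.7]
eef_rot: [-2.442, -1.977, 0.0]
contact_force: [-0.7, 0.0, 0.4]
width: 0.1
grasp_force: 0.0
```

{"api": "apply_moves", "payload": {"dp": [[0.8,0,0],[0.8,0,0],[0.9,0,0],[0.9,0,0],[0.9,0,0]], "turn": [0,0,0,0,0]}}

```text
t: 12.25
eef_pos: [477.4, -43.2, 355.7]
eef_rot: [-2.442, -1.977, -0.0]
contact_force: [0.0, 0.8, 0.3]
width: 0.1
grasp_force: 0.0
```

```bash
python3 m.py | head -5
```

```text
t 12.25 tip local [ 17.2 -12.9 182.7] x-axis deg 77.99 w 0.11989861307284477 F [0.  0.8 0.3] z [ 0.  0. -1.]
side red (array([248.86486486, 242.54054054]), [16, 45, 7, 6, 37])
top no red
side yel (array([280.        , 241.43548387]), [5, 12, 15, 10, 124])
top no yel
```

{"api": "apply_moves", "payload": {"dp": [[0,0,-4],[0,0,-5],[4,-4,-4],[4,-4,0],[0,0,0]], "turn": [0,0,0,0,0]}}

```text
t: 12.85
eef_pos: [425.6, 36.8, 475.0]
eef_rot: [-2.432, -1.984, -0.003]
contact_force: [-0.3, 0.6, 0.2]
width: 0.2
grasp_force: 0.0
```

```bash
python3 m.py | head -5
python3 - <<'E'
from h import *
s=robot.get_image('side'); print(blob(s,'yel',(273,236,292,250)))
cv2.imwrite('pics/v4.png',cv2.resize(np.ascontiguousarray(s[190:340,210:350,::-1]),(560,600),interpolation=2))
E
```

```text
t 12.85 tip local [-50.1  54.5 302. ] x-axis deg 78.4 w 0.18141617184380804 F [-0.3  0.6  0.2] z [-0.     0.004 -1.   ]
side red (array([248.83333333, 242.83333333]), [15, 44, 9, 8, 54])
top no red
side yel (array([280.        , 241.61403509]), [5, 12, 15, 10, 114])
top no yel
(array([280.04424779, 241.57522124]), [0, 1, 15, 9, 113])
```

View pics/v4.png

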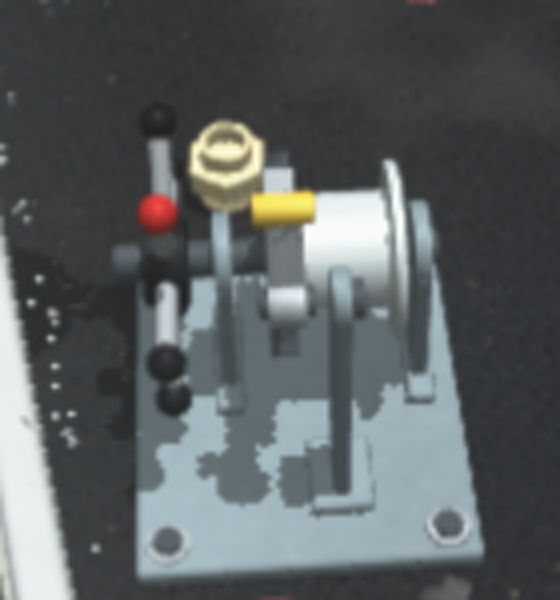

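The yellow roll is back at exactly its home pixel (280.0, 241.6), the red knob leans right at (249, 243) for a wheel value of about 0.75, and the arm is clear.

```bash
python3 -c "
from workcell import robot
print(robot.close_job())"
```

```text
the job is handed in; nothing more can be done
None
```

I let the winch back one notch and handed the job in: in the last pictures the pawl is fully home, the wheel stands at about 0.75 rad, and the arm is clear; the judge's verdict was not shown.

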